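Return a mould tray through the sprung flap of the wash cabinet

TASK

Push the blue mould tray, flat along the steel deck and end first, through the orange sprung flap of the white return cabinet, so that the whole tray drops down the chute inside and the flap snaps fully shut behind it. Leave the jar, the cup, the black box and the reagent bottle where they stand.

Things in the scene. Friction and masses are not known exactly. Their poses are not given: they have to be found in the camera images.
- slot (a point): Slot in the white return cabinet, which is fixed on the bench: middle of the slot's lower edge, in the front panel's face, at deck height (150 mm above the bench). x points level into the cabinet, y left along the panel, z up. Slot 76 mm wide, 64 mm high; panel 10 mm thick, its top 82 mm above the deck (32 mm beyond 54 mm to either side), nothing behind it higher, so a hand can pass over it; orange strip on top.
- deck (a point): Middle of the top of the cabinet's flat steel deck, 300 mm wide, reaching 240 mm out from the panel towards the robot; 120 mm before the slot, axes as the slot's. Two guide strips (55 mm long, 6 mm thick, 15 mm high) stand on it before the slot, about 0.35 rad askew; the gap between them narrows from 116 mm to 78 mm at the slot.
- chute (a point): Middle of the space inside the cabinet, 70 mm behind the panel's face, 70 mm below the deck. The deck ends 4 mm behind that face; a chute 76 mm wide slopes from there at 58 degrees down and inwards to the floor; clear roof and back, 132 mm deep. A tray pushed past its middle tips in, but the flap's pressure can hold it back: follow its tail as far as the slot.
- flap (a joint): Orange flap that fills the slot, 70 mm wide, 60 mm long, 4 mm thick, hinged along its top edge 64 mm above the deck and 5 mm behind the panel's front face. It swings inwards only: 0 rad is shut (hanging upright), 1.5 rad fully open. A spring shuts it with 0.09 N m, growing by 0.07 N m per rad, so that the tray meets about 3 to 8 N from it, and sliding friction besides (in all 6 to 20 N).
- tray_center (a point): Blue tray of moulds with a steel lid with yellow and white squares, closed and rigid, a block 120 mm long (x axis), 60 mm wide (y) and 26 mm high (z), 0.4 to 0.65 kg, either end alike. This point is its centre, 13 mm above its underside. It lies flat on the deck, askew, before the slot.
- jar: Amber lidded jar, 44 mm across, 55 mm high, standing on the deck beside the slot; origin at the middle of its underside. To be left alone.
- cup: Open steel cup, 48 mm across, 50 mm high, standing on the deck on the other side of the slot; origin at the middle of its underside. To be left alone.
- toolbox: Open black box, 140 x 90 x 50 mm, on the bench left of the cabinet; origin at the middle of its underside. To be left alone.
- reagent: White bottle with a blue cap, 70 mm across, 150 mm high, on the bench right of the cabinet; origin at the middle of its underside. To be left alone.
Mind the look-alikes: they are no part of the job. Of the things that look like the part that bears tray_center, the smallest one is meant.

How it is judged:
On the way:
1. the tray lies flat on the deck, lined up with the slot, with its front end holding the flap open (value of joint flap above 0.4 rad and x of tray_center in the frame of slot between -0.055 and 0.03 m and angle between tray_center's own z axis and vertical below 0.35 rad and angle between the x axis of tray_center and the x axis of slot, either way round below 0.35 rad), for 0.05 s.
At the end, for the whole second after the job is handed in: The tray lies at rest inside the cabinet's chute, its centre 30 to 135 mm behind the panel's front, within 40 mm of the slot's middle line and at least 30 mm below the deck; the flap is shut to within 0.06 rad. The jar, cup, box and bottle stand within 25 mm of where they began (x of tray_center in the frame of slot between 0.03 and 0.135 m and y of tray_center in the frame of slot between -0.04 and 0.04 m and z of tray_center in the frame of slot below -0.03 m and value of joint flap below 0.06 rad and linear speed of tray below 0.02 m/s); the robot touches nothing.
It fails at once if the small amber jar is moved by more than 25 mm (distance of jar from where it was at the start of the episode above 0.025 m).
It fails at once if the small steel cup is moved by more than 25 mm (distance of cup from where it was at the start of the episode above 0.025 m).
It fails at once if the black toolbox is moved by more than 25 mm (distance of toolbox from where it was at the start of the episode above 0.025 m).
It fails at once if the white reagent bottle is moved by more than 25 mm (distance of reagent from where it was at the start of the episode above 0.025 m).
It also fails if it takes over 64 s, if anything falls off the work surface, if the arm or the gripper's body presses on something with over 40 N, if the wrist force passes 120 N, or if a joint passes its speed limit or range.

ROBOT

A 6-joint arm with a two-finger parallel gripper is mounted at the origin on the work surface. World frame = base frame: x ahead of the robot, y to its left, z up, the work surface at z = 0. Lengths are in m, angles in rad, forces in N, time in s.
With the tool pointing down it reaches from about 0.325 to 0.925 m from the base axis. Payload 3.1 kg.
Tool frame: the origin (TCP) lies midway between the tips of the shut fingers; the grasp point (between the pads) lies 19 mm behind it; x points along the fingers, z is the direction in which the jaws open and shut, and the axes are right-handed (so a half turn about x gives the same grasp; the last joint's range is limited). The gripper opens to 85 mm and grips with 20 to 120 N. Pads are 22 mm wide; open, the fingers measure 114 mm over their backs; the gripper's body (76 mm by 85 mm) begins 54 mm behind the grasp point. The pads swing forward as they close: fully open they stand 13 mm farther back than shut.
Start: joints at [-1.441, 0.217, 1.613, -0, 1.311, -0.112], TCP at [0.15, -0.607, 0.231] pointing down, gripper open.
Joint ranges: [-2.75, 2.75], [-0.78, 2.1], [0.31, 2.55], [-1.13, 4.27], [0.13, 2.63], [-2.58, 2.58]. Speed limits (rad/s): [2.79, 2.79, 3.14, 3.14, 3.14, 3.14].

INTERFACE

Orientations are given as a unit quaternion [w, x, y, z].
In Python, from workcell import bot gives the robot as it stands. The module is installed in compiled form; this text tells all that it offers.
- The arm moves only by the tool play_rows, never from a script. Its argument "moves" is a list of rows, each an object with "delta_pos": the shift along the tool's x, y, z in units of 20 cm (1.0 is 20 cm), a list of three; "delta_rot": the turn, a rotation vector about the tool's x, y, z in units of pi/2 rad (1.0 is pi/2 rad), a list of three; "grip": the gripper command: -1 is fully open, 1 is shut, values between are in proportion. In form: [{"delta_pos": [dx, dy, dz], "delta_rot": [ax, ay, az], "grip": grip}, ...]. A call has 1 to 10 rows; each row is the pose to reach, as a shift and turn from the pose commanded when the call began, along the tool's axes at that moment; what a row does not reach only later rows make up. A row lasts 1/12 s, in which the tool goes at most 41.7 mm and 7.16 degrees, less where a joint would pass 70% of its speed; a pose out of reach is approached as far as the arm can. A call with a number of a shift or a turn outside -1 to 1 is refused whole. A call with a gripper value outside its range is refused whole. The fingers move at their own pace and stop on an object; "newtons" is the grip in N (left out, the last holds). Time passes only in rows, so rows that repeat a pose let the fingers close. It gives the time, the measured TCP pose, the force and the opening at its end, in the units of the state.
- bot.get_state(): the state, without advancing time (a new reading comes with each control period).
- bot.snapshot(name): name is "scene" or "top" or "wrist"; returns the picture (480x640x3 uint8, blue, green, red); there is no depth.
- bot.camera_model(name): a dict with "fx", "fy", "cx", "cy" (pixels), "extrinsics" (4x4, takes a point from camera to world coordinates); the wrist camera has in their place "mount" (4x4, takes a point from camera to tool coordinates, whose origin is the TCP and whose axes are the tool frame's). Camera axes: x right, y down, z forward; pixel columns grow to the right and rows downward; lengths in m; the calibration is good to about 2 mm. A picture is of the moment at which its call begins: read the wrist's pose just before it. camera_model takes no time and is no camera call.
- bot.job_done(): hands the job in, once; it reports no verdict.
The state is a dict: "clock": time; "joint_positions": joint angles; "dq": joint speeds; "joint_efforts": joint torques, N m; "ee_pos": TCP position; "eef_rot": TCP orientation; "contact_force": force on the tool from outside, world axes, zero at the start; "moment": the same for the moment, N m; "width": finger opening in m.
Only numpy, scipy, OpenCV 4.12 (cv2) and the standard library are available. Lean on these libraries where they do the work, as an engineer would, in place of code of your own. Each camera call takes 0.05 s, during which the arm holds its last target.

## Working session

There is one attempt and no reset: what is moved stays moved. The work goes in short steps, Python scripts to look and compute and a tool call to move; the robot and the scene stay as the last step left them, time stands still between calls to the robot, and variables do not carry over. Pictures are saved under pics/ and viewed, and the job is handed in when it is done.

Besides the shell and the picture viewer there is one more tool, called in YAML: its name, and indented under it one key for each argument. play_rows: Moves the arm, as the interface text tells. Shifts and turns lie within -1 to 1; 1 stands for 20 cm of shift or pi/2 rad of turn. Its arguments: {"type":"object","properties":{"moves":{"type":"array"},"newtons":{"type":"number"}},"required":["moves"]}

```bash
mkdir -p pics
python3 - <<'E'
from workcell import bot
import cv2,numpy as np
np.set_printoptions(precision=4,suppress=True)
for n in ["scene","top"]:
    im=bot.snapshot(n); cv2.imwrite(f"pics/{n}0.png",im)
    print(n,bot.camera_model(n))
print(bot.camera_model("wrist")); print(bot.get_state())
E
```

```text
scene {'fx': 456.43602150641476, 'fy': 456.43602150641476, 'cx': 317.15240787926126, 'cy': 240.1287828475216, 'extrinsics': array([[-0.8619,  0.2993, -0.4093,  0.9898],
       [ 0.5064,  0.5479, -0.6658,  0.7326],
       [ 0.025 , -0.7812, -0.6238,  0.7979],
       [ 0.    ,  0.    ,  0.    ,  1.    ]])}
top {'fx': 462.0030089662361, 'fy': 462.0030089662361, 'cx': 323.3082758496563, 'cy': 244.69763808273464, 'extrinsics': array([[ 0.0489, -0.9774,  0.2057,  0.3236],
       [-0.9988, -0.0481,  0.0087,  0.0477],
       [ 0.0014, -0.2059, -0.9786,  1.2628],
       [ 0.    ,  0.    ,  0.    ,  1.    ]])}
{'fx': 386.8173097483594, 'fy': 386.8173097483594, 'cx': 315.67915981731335, 'cy': 239.09350276167214, 'mount': array([[-0.0004, -0.3149,  0.9491, -0.1431],
       [-0.    , -0.9491, -0.3149,  0.0808],
       [ 1.    , -0.0002,  0.0004,  0.0005],
       [ 0.    ,  0.    ,  0.    ,  1.    ]])}
{'clock': 0.1, 'joint_positions': array([-1.4412,  0.2177,  1.6148, -0.    ,  1.3113, -0.1122]), 'dq': array([-0.0001, -0.0016, -0.0032, -0.0025, -0.0012, -0.    ]), 'joint_efforts': array([ -0.0019, -39.808 , -30.4972,  -0.0003,   0.0043,  -0.    ]), 'ee_pos': array([ 0.1496, -0.6061,  0.2301]), 'eef_rot': array([ 0.5561,  0.4366,  0.5572, -0.4355]), 'contact_force': array([ 0.3011, -0.2284,  0.9391]), 'moment': array([ 0.0052, -0.0098, -0.0001]), 'width': 0.08515266790160807}
```

View pics/scene0.png

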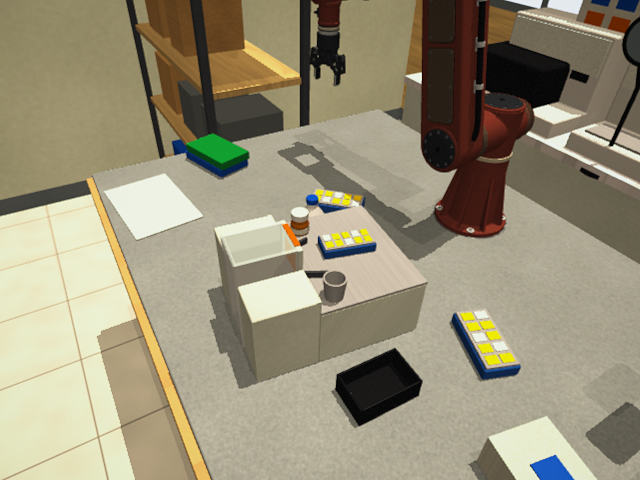

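View pics/top0.png

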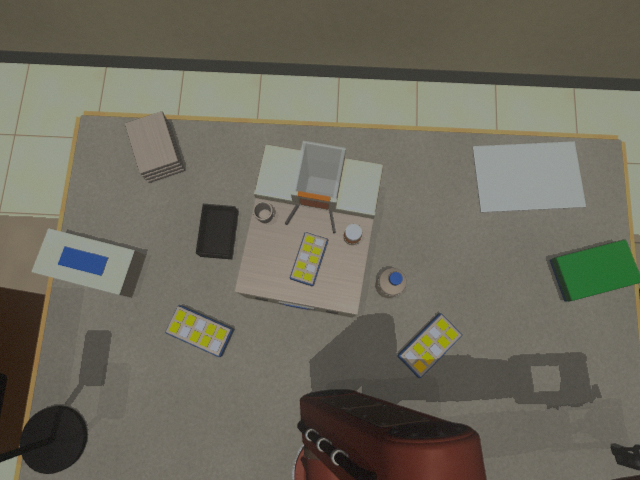

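Candidates for the tray, by top-image pixel: the one on the deck at (309,259), one on the bench at (199,331), and one on the bench at (430,345). The deck one looks smallest and lies before the slot. I'll check it in a close crop.

Run:
```python
import cv2
im=cv2.imread("pics/top0.png")
c=im[140:320,220:420]; cv2.imwrite("pics/crop1.png",cv2.resize(c,(800,720)[0:2] if 0 else (660,594),interpolation=cv2.INTER_CUBIC))
```

```text
(no output)
```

View pics/crop1.png

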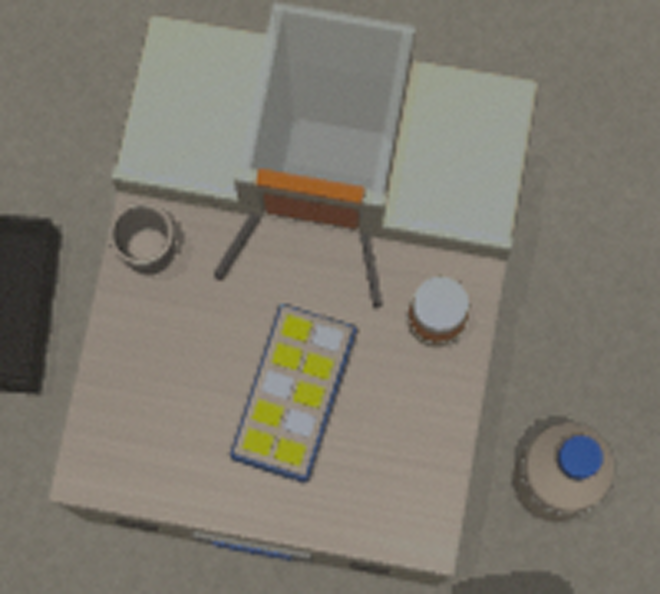

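```bash
cat > h.py <<'E'
from workcell import bot
import numpy as np, cv2
np.set_printoptions(precision=4,suppress=True)
def ray(name,px,z,T=None):
    m=bot.camera_model(name)
    E=m["extrinsics"] if T is None else T
    d=E[:3,:3]@np.array([(px[0]-m["cx"])/m["fx"],(px[1]-m["cy"])/m["fy"],1]); o=E[:3,3]
    return o+d*(z-o[2])/d[2]
def proj(name,P,T=None):
    m=bot.camera_model(name); E=m["extrinsics"] if T is None else T
    c=np.linalg.inv(E)@np.append(P,1); return np.array([m["fx"]*c[0]/c[2]+m["cx"],m["fy"]*c[1]/c[2]+m["cy"]])
def wristT(s):
    from scipy.spatial.transform import Rotation as R
    T=np.eye(4);w,x,y,z=s["eef_rot"];T[:3,:3]=R.from_quat([x,y,z,w]).as_matrix();T[:3,3]=s["ee_pos"]
    return T@bot.camera_model("wrist")["mount"]
E
python3 - <<'E'
from h import *
f=lambda p:(220+p[0]/3.3,140+p[1]/3.3)
def g(l,p,z): print(l,p,ray("top",f(p),z))
for p in [(50,500),(455,577),(262,218),(358,228)]: g("deck",p,.15)
for p in [(237,200),(383,222)]: g("panelbase? ",p,.15)
for p in [(257,185),(363,200)]: g("strip",p,.232)
for p in [(117,182),(512,248)]: g("wingtop",p,.182)
for p in [(283,305),(356,327),(307,480),(232,458)]: g("tray",p,.176)
for p in [(440,300)]: g("jar",p,.205)
for p in [(146,232)]: g("cup",p,.2)
for p in [(220,276),(378,303)]: g("guide",p,.165)
E
```

```text
deck (50, 500) [0.4319 0.2641 0.15  ]
deck (455, 577) [ 0.3908 -0.0331  0.15  ]
deck (262, 218) [0.6533 0.1223 0.15  ]
deck (358, 228) [0.6491 0.0491 0.15  ]
panelbase?  (237, 200) [0.6666 0.1421 0.15  ]
panelbase?  (383, 222) [0.6547 0.0304 0.15  ]
strip (257, 185) [0.6531 0.1217 0.232 ]
strip (363, 200) [0.6457 0.0464 0.232 ]
wingtop (117, 182) [0.6663 0.2291 0.182 ]
wingtop (512, 248) [ 0.63   -0.0646  0.182 ]
tray (283, 305) [0.5802 0.1012 0.176 ]
tray (356, 327) [0.5664 0.047  0.176 ]
tray (307, 480) [0.4527 0.0768 0.176 ]
tray (232, 458) [0.4658 0.1314 0.176 ]
jar (440, 300) [ 0.5825 -0.0119  0.205 ]
cup (146, 232) [0.6239 0.2021 0.2   ]
guide (220, 276) [0.6026 0.1498 0.165 ]
guide (378, 303) [0.5878 0.0316 0.165 ]
```

```bash
cat >> h.py <<'E'
from scipy.spatial.transform import Rotation as R
SY=-0.135; S=np.array([0.649,0.083,0.15])
def curR(s):
    w,x,y,z=s["eef_rot"]; return R.from_quat([x,y,z,w])
def tgtR(yaw,tilt=0,sgn=1):
    # tool x down (tilted so tips point forward by tilt), tool z = sgn * left of heading
    f=np.array([np.cos(yaw),np.sin(yaw),0]);l=np.array([-np.sin(yaw),np.cos(yaw),0])
    x=np.cos(tilt)*np.array([0,0,-1.])+np.sin(tilt)*f; z=sgn*l; y=np.cross(z,x)
    return R.from_matrix(np.array([x,y,z]).T)
def plan(pos,Rt,s=None):
    s=s or bot.get_state(); Rc=curR(s)
    dp=Rc.inv().apply(np.array(pos)-s["ee_pos"])/0.2
    dr=(Rc.inv()*Rt).as_rotvec()/(np.pi/2)
    print("dpos",dp.round(4),"drot",dr.round(4)); return dp,dr
def slot(x,y,z=0):
    c,n=np.cos(SY),np.sin(SY); return S+np.array([c*x-n*y,n*x+c*y,z])
def toslot(p):
    d=np.array(p)-S;c,n=np.cos(SY),np.sin(SY); return np.array([c*d[0]+n*d[1],-n*d[0]+c*d[1],d[2]])
E
python3 - <<'E'
from h import *
s=bot.get_state(); print(curR(s).as_matrix())
tc=np.array([0.5163,0.0891,0]); yaw=-0.257
p=tc-0.02*np.array([np.cos(yaw),np.sin(yaw),0])+[0,0,.32]; print(p)
for sg in (1,-1): plan(p,tgtR(yaw,0,sg),s)
for q in [(440,300,.205),(146,232,.2),(580,455,.15)]: print(toslot(ray("top",(220+q[0]/3.3,140+q[1]/3.3),q[2])), ray("top",(220+q[0]/3.3,140+q[1]/3.3),q[2]))
E
```

```text
[[-0.0003  0.9709  0.2395]
 [ 0.0022  0.2395 -0.9709]
 [-1.      0.0002 -0.0022]]
[0.497  0.0942 0.32  ]
dpos [-0.4425  2.5249 -2.9844] drot [-1.6824 -0.0003 -0.0019]
dpos [-0.4425  2.5249 -2.9844] drot [ 0.3176 -0.0014  0.0002]
[-0.0531 -0.103   0.055 ] [ 0.5825 -0.0119  0.205 ]
[-0.0409  0.1147  0.05  ] [0.6239 0.2021 0.2   ]
[-0.1359 -0.2253 -0.    ] [ 0.484  -0.1219  0.15  ]
```

play_rows:
  moves:
    - {"delta_pos": [-0.45,0.63,-0.75],"delta_rot": [0.08,0,0],"grip": -1}
    - {"delta_pos": [-0.45,0.63,-0.75],"delta_rot": [0.08,0,0],"grip": -1}
    - {"delta_pos": [-0.45,0.63,-0.75],"delta_rot": [0.08,0,0],"grip": -1}
    - {"delta_pos": [-0.45,0.63,-0.75],"delta_rot": [0.08,0,0],"grip": -1}
    - {"delta_pos": [-0.45,0.63,-0.75],"delta_rot": [0.08,0,0],"grip": -1}
    - {"delta_pos": [-0.45,0.63,-0.75],"delta_rot": [0.08,0,0],"grip": -1}
    - {"delta_pos": [-0.45,0.63,-0.75],"delta_rot": [0.08,0,0],"grip": -1}
    - {"delta_pos": [-0.45,0.63,-0.75],"delta_rot": [0.08,0,0],"grip": -1}
  newtons: 40

```text
clock: 0.77
ee_pos: [0.2361, -0.4311, 0.3211]
eef_rot: [0.529, 0.47, 0.528, -0.47]
contact_force: [0.3, 0.7, -0.9]
width: 0.0853
```

Run:
```python
from h import *
s=bot.get_state(); print(s["joint_positions"],s["ee_pos"],s["clock"])
plan([0.497,0.0942,.32],tgtR(-0.257,0,-1),s)
```

```text
[-1.2123 -0.1368  1.8118 -0.0007  1.4659  0.2415] [ 0.2361 -0.4311  0.3211] 0.7667
dpos [ 0.0026  1.6027 -2.456 ] drot [0.2382 0.0006 0.0002]
```

play_rows:
  moves:
    - {"delta_pos": [0,0.64,-0.98],"delta_rot": [0.1,0,0],"grip": -1}
    - {"delta_pos": [0,0.64,-0.98],"delta_rot": [0.1,0,0],"grip": -1}
    - {"delta_pos": [0,0.64,-0.98],"delta_rot": [0.1,0,0],"grip": -1}
    - {"delta_pos": [0,0.64,-0.98],"delta_rot": [0.1,0,0],"grip": -1}
    - {"delta_pos": [0,0.64,-0.98],"delta_rot": [0.1,0,0],"grip": -1}
    - {"delta_pos": [0,0.64,-0.98],"delta_rot": [0.1,0,0],"grip": -1}
    - {"delta_pos": [0,0.64,-0.98],"delta_rot": [0.1,0,0],"grip": -1}
    - {"delta_pos": [0,0.64,-0.98],"delta_rot": [0.1,0,0],"grip": -1}

```text
clock: 1.43
ee_pos: [0.3405, -0.2215, 0.32]
eef_rot: [-0.489, -0.509, -0.491, 0.51]
contact_force: [0.2, 0.1, 0.0]
width: 0.0854
```

Run:
```python
from h import *
s=bot.get_state(); print(s["joint_positions"],s["ee_pos"],s["clock"])
plan([0.497,0.0942,.32],tgtR(-0.257,0,-1),s)
```

```text
[-0.7493 -0.3399  1.9774 -0.001   1.5062  0.8608] [ 0.3405 -0.2215  0.32  ] 1.4333
dpos [-0.0006  0.7201 -1.6081] drot [ 0.1387 -0.0002  0.0014]
```

play_rows:
  moves:
    - {"delta_pos": [0,0.43,-0.95],"delta_rot": [0.1,0,0],"grip": -1}
    - {"delta_pos": [0,0.43,-0.95],"delta_rot": [0.1,0,0],"grip": -1}
    - {"delta_pos": [0,0.43,-0.95],"delta_rot": [0.1,0,0],"grip": -1}
    - {"delta_pos": [0,0.43,-0.95],"delta_rot": [0.1,0,0],"grip": -1}
    - {"delta_pos": [0,0.43,-0.95],"delta_rot": [0.1,0,0],"grip": -1}
    - {"delta_pos": [0,0.43,-0.95],"delta_rot": [0.1,0,0],"grip": -1}
    - {"delta_pos": [0,0.43,-0.95],"delta_rot": [0.1,0,0],"grip": -1}
    - {"delta_pos": [0,0.43,-0.95],"delta_rot": [0.1,0,0],"grip": -1}

```text
clock: 2.1
ee_pos: [0.4342, -0.0369, 0.3204]
eef_rot: [-0.448, -0.546, -0.448, 0.548]
contact_force: [-0.5, 0.2, -0.2]
width: 0.0854
```

Run:
```python
from h import *
s=bot.get_state(); print(s["joint_positions"],s["ee_pos"],s["clock"])
plan([0.497,0.0942,.32],tgtR(-0.257,0,-1),s)
```

```text
[-0.2449 -0.2668  1.9215 -0.0017  1.4889  1.525 ] [ 0.4342 -0.0369  0.3204] 2.1
dpos [ 0.0005  0.1784 -0.7045] drot [0.037  0.001  0.0013]
```

play_rows:
  moves:
    - {"delta_pos": [0,0.18,-0.7],"delta_rot": [0.037,0,0],"grip": -1}
    - {"delta_pos": [0,0.18,-0.7],"delta_rot": [0.037,0,0],"grip": -1}
    - {"delta_pos": [0,0.18,-0.7],"delta_rot": [0.037,0,0],"grip": -1}
    - {"delta_pos": [0,0.18,-0.7],"delta_rot": [0.037,0,0],"grip": -1}
    - {"delta_pos": [0,0.18,-0.7],"delta_rot": [0.037,0,0],"grip": -1}
    - {"delta_pos": [0,0.18,-0.7],"delta_rot": [0.037,0,0],"grip": -1}
    - {"delta_pos": [0,0.18,-0.7],"delta_rot": [0.037,0,0],"grip": -1}
    - {"delta_pos": [0,0.18,-0.7],"delta_rot": [0.037,0,0],"grip": -1}

```text
clock: 2.77
ee_pos: [0.4969, 0.0927, 0.3211]
eef_rot: [-0.431, -0.56, -0.431, 0.561]
contact_force: [0.2, 0.3, 0.1]
width: 0.0857
```

Run:
```python
from h import *
s=bot.get_state(); print(s["joint_positions"],s["ee_pos"],s["clock"])
cv2.imwrite("pics/w1.png",bot.snapshot("wrist"))
plan([0.497,0.0942,.155],tgtR(-0.257,0,-1),s)
```

```text
[ 0.0459 -0.104   1.7821 -0.0008  1.4639  1.8763] [0.4969 0.0927 0.3211] 2.7667
dpos [ 0.8307 -0.0011 -0.0083] drot [-0.0016  0.0006  0.0001]
```

View pics/w1.png

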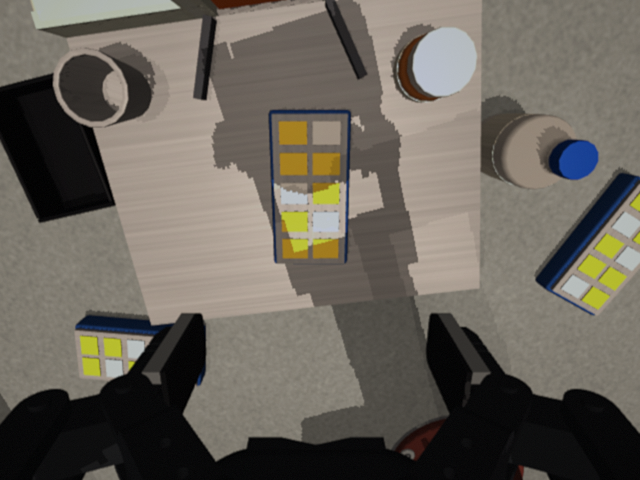

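The wrist view shows the tray centred with corners at about (270,110), (351,110), (347,263) and (275,262). The guides, cup and jar are at the top.

Run:
```python
from h import *
s=bot.get_state(); T=wristT(s)
P=[ray("wrist",p,.176,T) for p in [(270,110),(351,110),(347,263),(275,262)]]
print(np.array(P)); c=np.mean(P,0); d=(P[0]+P[1]-P[2]-P[3])/2; print(c,np.linalg.norm(d),np.arctan2(d[1],d[0]),toslot(c))
for p in [(204,99),(362,76),(204,17),(330,2)]: print(toslot(ray("wrist",p,.165,T)))
for p in [(150,322),(481,288)]: print(toslot(ray("wrist",p,.15,T)))
```

```text
[[0.5838 0.1026 0.176 ]
 [0.5691 0.0472 0.176 ]
 [0.4566 0.0769 0.176 ]
 [0.4722 0.1324 0.176 ]]
[0.5204 0.0898 0.176 ] 0.11594819889344765 -0.2598394208065605 [-0.1283 -0.0106  0.026 ]
[-0.0536  0.0583  0.015 ]
[-0.0524 -0.0572  0.015 ]
[-0.0018  0.047   0.015 ]
[-0.0035 -0.0397  0.015 ]
[-0.2361  0.153   0.    ]
[-0.2393 -0.1494  0.    ]
```

play_rows:
  moves:
    - {"delta_pos": [0.2,-0.018,-0.012],"delta_rot": [0,0,0],"grip": -1}
    - {"delta_pos": [0.4,-0.018,-0.012],"delta_rot": [0,0,0],"grip": -1}
    - {"delta_pos": [0.6,-0.018,-0.012],"delta_rot": [0,0,0],"grip": -1}
    - {"delta_pos": [0.72,-0.018,-0.012],"delta_rot": [0,0,0],"grip": -1}
    - {"delta_pos": [0.8,-0.018,-0.012],"delta_rot": [0,0,0],"grip": -1}
    - {"delta_pos": [0.82,-0.018,-0.012],"delta_rot": [0,0,0],"grip": -1}
    - {"delta_pos": [0.82,-0.018,-0.012],"delta_rot": [0,0,0],"grip": -1}
    - {"delta_pos": [0.82,-0.018,-0.012],"delta_rot": [0,0,0],"grip": -1}

```text
clock: 3.48
ee_pos: [0.495, 0.0976, 0.1585]
eef_rot: [0.432, 0.561, 0.431, -0.559]
contact_force: [1.1, 0.2, 0.7]
width: 0.0854
```

Run:
```python
from h import *
s=bot.get_state(); print(s["joint_positions"],s["ee_pos"],s["clock"],s["contact_force"])
cv2.imwrite("pics/w2.png",bot.snapshot("wrist"))
```

```text
[ 0.0556  0.0356  1.9596 -0.0001  1.1445  1.8836] [0.495  0.0976 0.1585] 3.4833 [1.1242 0.1787 0.6625]
```

View pics/w2.png

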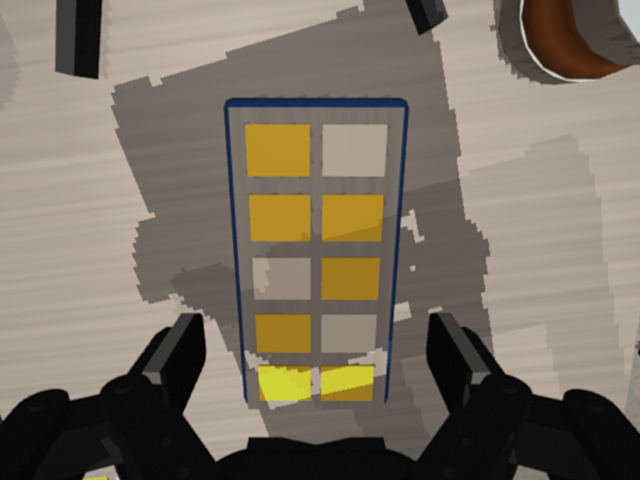

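The tray sits between the open fingers, with its tail end near row 400. Now I'll close on it.

play_rows:
  moves:
    - {"delta_pos": [0,0,0],"delta_rot": [0,0,0],"grip": 0}
    - {"delta_pos": [0,0,0],"delta_rot": [0,0,0],"grip": 0.3}
    - {"delta_pos": [0,0,0],"delta_rot": [0,0,0],"grip": 0.5}
    - {"delta_pos": [0,0,0],"delta_rot": [0,0,0],"grip": 0.6}
    - {"delta_pos": [0,0,0],"delta_rot": [0,0,0],"grip": 0.6}
    - {"delta_pos": [0,0,0],"delta_rot": [0,0,0],"grip": 0.6}
  newtons: 40

```text
clock: 4.03
ee_pos: [0.4954, 0.0979, 0.1594]
eef_rot: [0.433, 0.56, 0.431, -0.559]
contact_force: [-1.4, -2.5, 6.2]
width: 0.0585
```

Run:
```python
from h import *
s=bot.get_state(); print(s["joint_positions"],s["ee_pos"],s["clock"],s["contact_force"],s["width"])
im=bot.snapshot("wrist");cv2.imwrite("pics/w3.png",im)
```

```text
[ 0.0567  0.0349  1.9585 -0.0011  1.1454  1.8838] [0.4954 0.0979 0.1594] 4.0333 [-1.4306 -2.478   6.1827] 0.05847992944615291
```

View pics/w3.png

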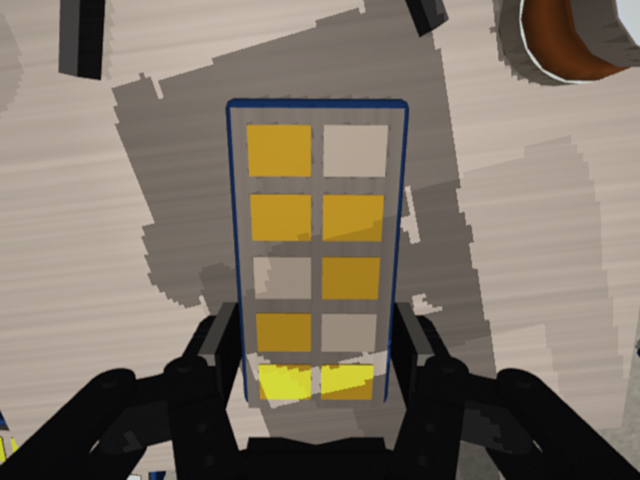

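Run:
```python
from h import *
s=bot.get_state()
print(toslot(s["ee_pos"]))
for x in (-.125,-0.0894):
    p=slot(x,0,0.0095); print(p); plan(p,tgtR(SY,0,-1),s)
```

```text
[-0.1542 -0.0059  0.0094]
[0.5251 0.0998 0.1595]
dpos [-0.0002  0.1415 -0.0469] drot [-0.077   0.0002 -0.0018]
[0.5604 0.095  0.1595]
dpos [ 0.0003  0.3182 -0.0684] drot [-0.077   0.0002 -0.0018]
```

play_rows:
  moves:
    - {"delta_pos": [-0.005,0.04,-0.015],"delta_rot": [-0.025,0,0],"grip": 0.6}
    - {"delta_pos": [-0.005,0.08,-0.03],"delta_rot": [-0.05,0,0],"grip": 0.6}
    - {"delta_pos": [-0.005,0.12,-0.045],"delta_rot": [-0.077,0,0],"grip": 0.6}
    - {"delta_pos": [-0.005,0.16,-0.048],"delta_rot": [-0.077,0,0],"grip": 0.6}
    - {"delta_pos": [-0.005,0.2,-0.053],"delta_rot": [-0.077,0,0],"grip": 0.6}
    - {"delta_pos": [-0.005,0.24,-0.058],"delta_rot": [-0.077,0,0],"grip": 0.6}
    - {"delta_pos": [-0.005,0.28,-0.063],"delta_rot": [-0.077,0,0],"grip": 0.6}
    - {"delta_pos": [-0.005,0.31,-0.068],"delta_rot": [-0.077,0,0],"grip": 0.6}
    - {"delta_pos": [-0.005,0.32,-0.068],"delta_rot": [-0.077,0,0],"grip": 0.6}
    - {"delta_pos": [-0.005,0.32,-0.068],"delta_rot": [-0.077,0,0],"grip": 0.6}

```text
clock: 4.92
ee_pos: [0.5578, 0.096, 0.1594]
eef_rot: [-0.464, -0.531, -0.467, 0.534]
contact_force: [-7.4, 1.3, 7.1]
width: 0.0584
```

Run:
```python
from h import *
s=bot.get_state(); print(toslot(s["ee_pos"]),s["clock"],s["contact_force"],s["width"])
im=bot.snapshot("wrist");cv2.imwrite("pics/w4.png",im)
im=bot.snapshot("scene");cv2.imwrite("pics/s4.png",cv2.resize(im[170:350,200:440],(800,600)))
```

```text
[-0.0921  0.0006  0.0094] 4.9167 [-7.4099  1.2597  7.1089] 0.05838170561833397
```

View pics/w4.png

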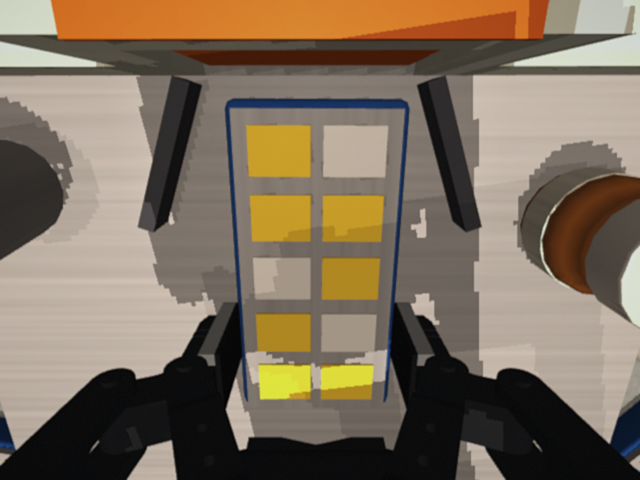

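View pics/s4.png

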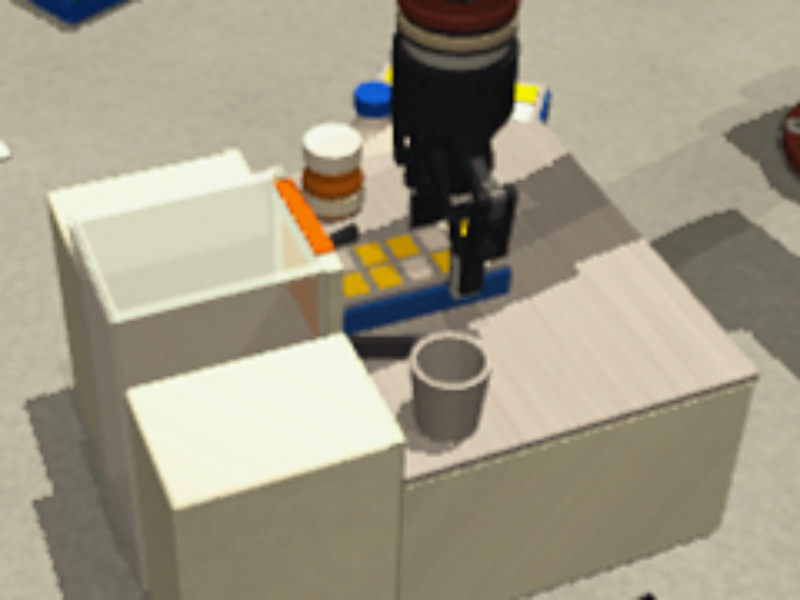

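Aligned within about 2 mm. The guides straddle column 310 and the tray is at 317. I'll go a little further with the grip, nose into the slot, with a small shift left, then release.

play_rows:
  moves:
    - {"delta_pos": [0,0.02,-0.004],"delta_rot": [0,0,0],"grip": 0.6}
    - {"delta_pos": [0,0.04,-0.008],"delta_rot": [0,0,0],"grip": 0.6}
    - {"delta_pos": [0,0.06,-0.008],"delta_rot": [0,0,0],"grip": 0.6}
    - {"delta_pos": [0,0.08,-0.008],"delta_rot": [0,0,0],"grip": 0.6}
    - {"delta_pos": [0,0.08,-0.008],"delta_rot": [0,0,0],"grip": 0.6}
    - {"delta_pos": [0,0.08,-0.008],"delta_rot": [0,0,0],"grip": 0.3}
    - {"delta_pos": [0,0.08,-0.008],"delta_rot": [0,0,0],"grip": 0}
    - {"delta_pos": [0,0.08,-0.008],"delta_rot": [0,0,0],"grip": -0.7}
    - {"delta_pos": [0,0.08,-0.008],"delta_rot": [0,0,0],"grip": -0.9}
    - {"delta_pos": [0,0.08,-0.008],"delta_rot": [0,0,0],"grip": -0.9}

```text
clock: 5.85
ee_pos: [0.5762, 0.0947, 0.1587]
eef_rot: [0.465, 0.533, 0.465, -0.532]
contact_force: [0.2, 0.3, 0.3]
width: 0.0809
```

Run:
```python
from h import *
s=bot.get_state(); print(toslot(s["ee_pos"]),s["clock"],s["contact_force"],s["width"])
im=bot.snapshot("wrist");cv2.imwrite("pics/w5.png",im)
```

```text
[-0.0738  0.0018  0.0087] 5.85 [0.2081 0.3221 0.2759] 0.08091338468489175
```

View pics/w5.png

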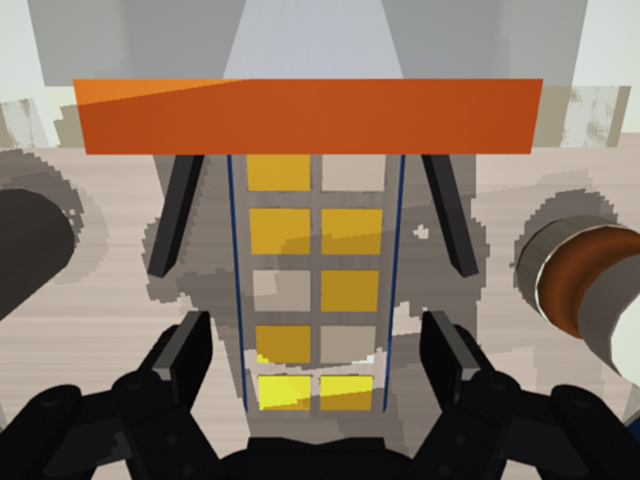

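Run:
```python
from h import *
s=bot.get_state(); T=wristT(s)
for p in [(246,410),(386,410)]: print(toslot(ray("wrist",p,.176,T)))
plan(slot(-.074,0.0015,.055),tgtR(SY,0,-1),s)
plan(slot(-.15,0.0015,.055),tgtR(SY,0.5,-1),s)
```

```text
[-0.1067  0.029   0.026 ]
[-0.1067 -0.0271  0.026 ]
dpos [-0.2324 -0.0007  0.001 ] drot [-0.0001 -0.0001 -0.0007]
dpos [-0.2328 -0.3807  0.0011] drot [-0.0001 -0.0001  0.3176]
```

play_rows:
  moves:
    - {"delta_pos": [-0.1,0,0],"delta_rot": [0,0,0],"grip": -0.9}
    - {"delta_pos": [-0.23,0,0],"delta_rot": [0,0,0],"grip": -0.9}
    - {"delta_pos": [-0.23,-0.1,0],"delta_rot": [0,0,0.04],"grip": -0.9}
    - {"delta_pos": [-0.23,-0.2,0],"delta_rot": [0,0,0.1],"grip": -0.5}
    - {"delta_pos": [-0.23,-0.3,0],"delta_rot": [0,0,0.17],"grip": 0}
    - {"delta_pos": [-0.23,-0.38,0],"delta_rot": [0,0,0.24],"grip": 0.3}
    - {"delta_pos": [-0.23,-0.38,0],"delta_rot": [0,0,0.318],"grip": 0.3}
    - {"delta_pos": [-0.23,-0.38,0],"delta_rot": [0,0,0.318],"grip": 0.3}
    - {"delta_pos": [-0.23,-0.38,0],"delta_rot": [0,0,0.318],"grip": 0.3}

```text
clock: 6.65
ee_pos: [0.4983, 0.105, 0.2028]
eef_rot: [0.582, 0.63, 0.321, -0.402]
contact_force: [0.6, 0.3, -0.4]
width: 0.0299
```

Run:
```python
from h import *
s=bot.get_state(); print(toslot(s["ee_pos"]),s["clock"],s["contact_force"],s["width"]); print(curR(s).as_matrix())
im=bot.snapshot("wrist");cv2.imwrite("pics/w6.png",im)
im=bot.snapshot("scene");cv2.imwrite("pics/s6.png",cv2.resize(im[170:350,200:440],(800,600)))
plan(slot(-.134,0.0015,.010),tgtR(SY,0.5,-1),s)
plan(slot(-.05,0.0015,.010),tgtR(SY,0.5,-1),s)
```

```text
[-0.1523  0.0015  0.0528] 6.65 [ 0.6185  0.3498 -0.4392] 0.029902351856444433
[[ 0.4712  0.8719 -0.1335]
 [-0.0642 -0.117  -0.9911]
 [-0.8797  0.4756  0.0008]]
dpos [ 0.2318 -0.0215  0.0001] drot [0.0009 0.0001 0.0028]
dpos [0.4315 0.348  0.0006] drot [0.0009 0.0001 0.0028]
```

View pics/w6.png

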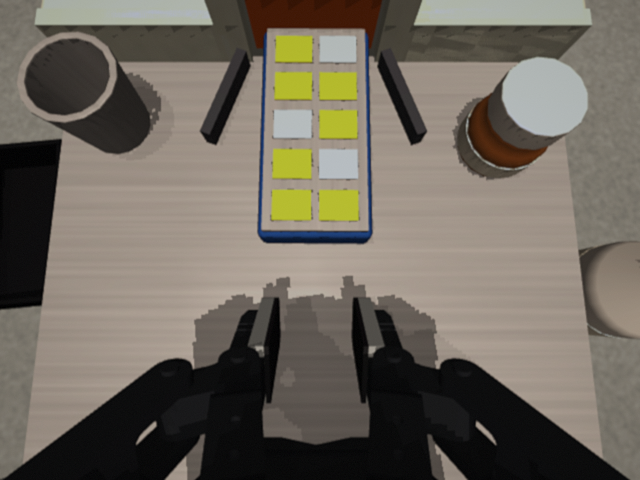

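View pics/s6.png

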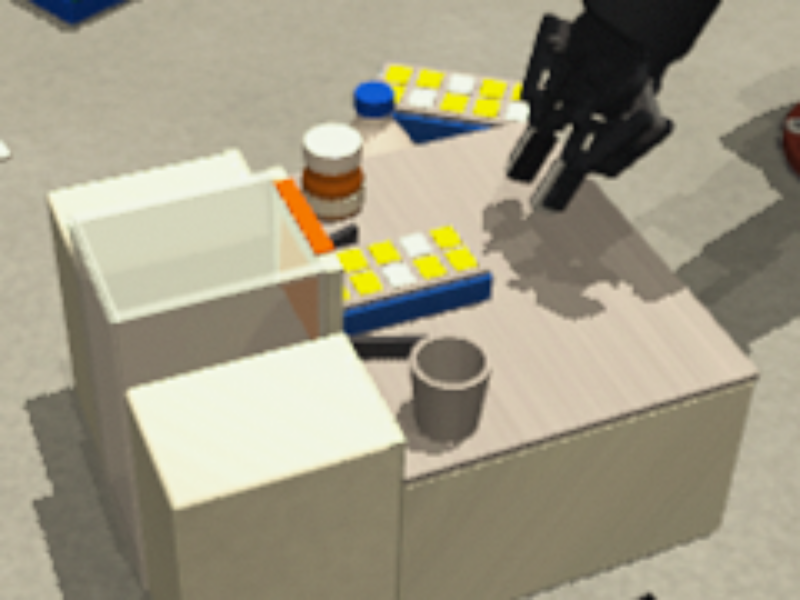

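The tray is square to the slot, with its nose at the flap and the pusher behind its tail. I'll lower.

play_rows:
  moves:
    - {"delta_pos": [0.08,-0.02,0],"delta_rot": [0,0,0],"grip": 0.3}
    - {"delta_pos": [0.16,-0.025,0],"delta_rot": [0,0,0],"grip": 0.3}
    - {"delta_pos": [0.21,-0.025,0],"delta_rot": [0,0,0],"grip": 0.3}
    - {"delta_pos": [0.23,-0.025,0],"delta_rot": [0,0,0],"grip": 0.3}
    - {"delta_pos": [0.23,-0.025,0],"delta_rot": [0,0,0],"grip": 0.3}
    - {"delta_pos": [0.23,-0.025,0],"delta_rot": [0,0,0],"grip": 0.3}

```text
clock: 7.25
ee_pos: [0.5198, 0.1023, 0.1628]
eef_rot: [0.582, 0.631, 0.318, -0.401]
contact_force: [-0.1, -0.5, -0.2]
width: 0.0299
```

Run:
```python
from h import *
s=bot.get_state(); print(toslot(s["ee_pos"]),s["clock"],s["contact_force"],s["width"])
im=bot.snapshot("wrist");cv2.imwrite("pics/w7.png",im)
for x in (-.06,-.02,0): plan(slot(x,0.0015,.010),tgtR(SY,0.5,-1),s)
```

```text
[-0.1306  0.0017  0.0128] 7.25 [-0.0504 -0.535  -0.1834] 0.029897773714777424
dpos [0.1815 0.3032 0.0006] drot [-0.0007  0.0001 -0.0002]
dpos [0.2774 0.4787 0.0004] drot [-0.0007  0.0001 -0.0002]
dpos [0.3254 0.5664 0.0003] drot [-0.0007  0.0001 -0.0002]
```

View pics/w7.png

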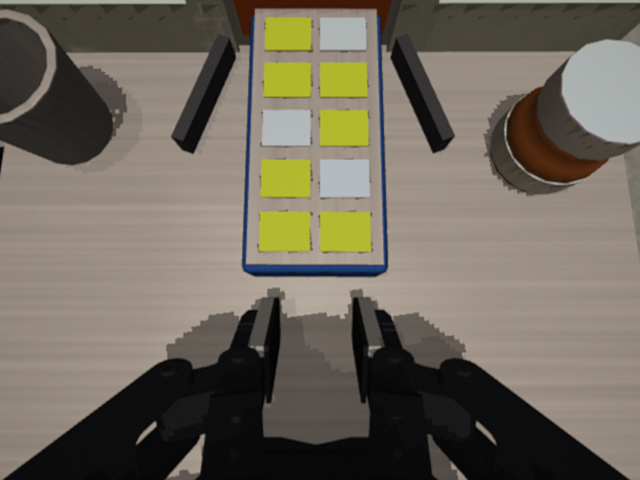

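play_rows:
  moves:
    - {"delta_pos": [0.03,0.04,0],"delta_rot": [0,0,0],"grip": 0.3}
    - {"delta_pos": [0.05,0.08,0],"delta_rot": [0,0,0],"grip": 0.3}
    - {"delta_pos": [0.07,0.11,0],"delta_rot": [0,0,0],"grip": 0.3}
    - {"delta_pos": [0.09,0.14,0],"delta_rot": [0,0,0],"grip": 0.3}
    - {"delta_pos": [0.11,0.17,0],"delta_rot": [0,0,0],"grip": 0.3}
    - {"delta_pos": [0.13,0.2,0],"delta_rot": [0,0,0],"grip": 0.3}
    - {"delta_pos": [0.145,0.23,0],"delta_rot": [0,0,0],"grip": 0.3}
    - {"delta_pos": [0.16,0.26,0],"delta_rot": [0,0,0],"grip": 0.3}
    - {"delta_pos": [0.17,0.28,0],"delta_rot": [0,0,0],"grip": 0.3}
    - {"delta_pos": [0.18,0.3,0],"delta_rot": [0,0,0],"grip": 0.3}

```text
clock: 8.13
ee_pos: [0.5854, 0.0934, 0.1587]
eef_rot: [0.581, 0.63, 0.32, -0.403]
contact_force: [-12.1, 1.0, 8.0]
width: 0.0297
```

Run:
```python
from h import *
s=bot.get_state(); print(toslot(s["ee_pos"]),s["clock"],s["contact_force"],s["width"])
im=bot.snapshot("wrist");cv2.imwrite("pics/w8.png",im)
im=bot.snapshot("scene");cv2.imwrite("pics/s8.png",cv2.resize(im[170:350,200:440],(800,600)))
for x in (-.02,0,.005): plan(slot(x,0.0015,.012),tgtR(SY,0.5,-1),s)
```

```text
[-0.0644  0.0018  0.0087] 8.1333 [-12.1411   1.0391   8.0313] 0.02974532899458717
dpos [0.0911 0.2032 0.0011] drot [-0.0003  0.0005  0.0035]
dpos [0.1385 0.2912 0.001 ] drot [-0.0003  0.0005  0.0035]
dpos [0.1504 0.3132 0.001 ] drot [-0.0003  0.0005  0.0035]
```

View pics/w8.png

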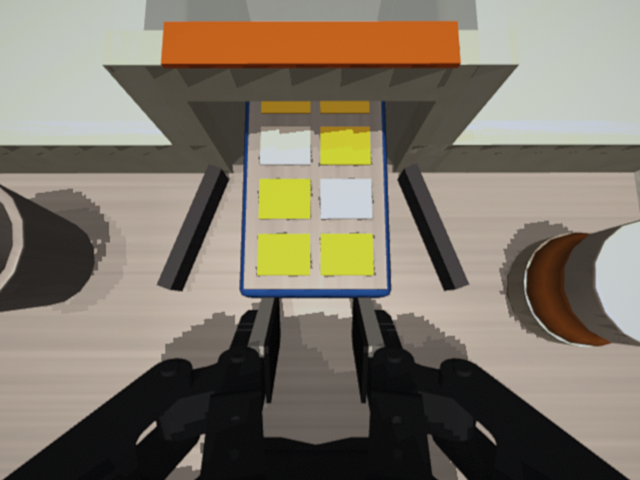

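View pics/s8.png

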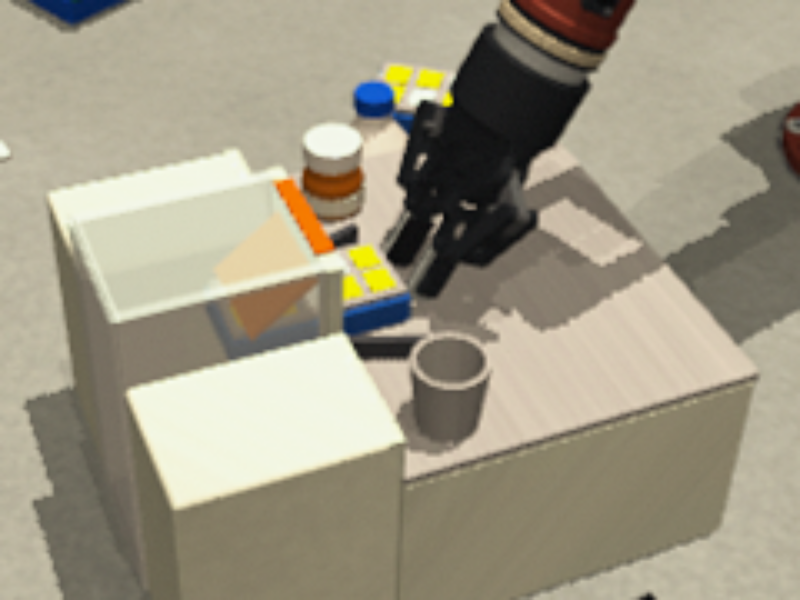

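The flap is held open and the tray is square and flat, with 12 N on the tool. I'll keep pushing until the tail is at the slot.

play_rows:
  moves:
    - {"delta_pos": [0.01,0.04,0],"delta_rot": [0,0,0],"grip": 0.3}
    - {"delta_pos": [0.025,0.07,0],"delta_rot": [0,0,0],"grip": 0.3}
    - {"delta_pos": [0.04,0.1,0],"delta_rot": [0,0,0],"grip": 0.3}
    - {"delta_pos": [0.055,0.13,0],"delta_rot": [0,0,0],"grip": 0.3}
    - {"delta_pos": [0.07,0.16,0],"delta_rot": [0,0,0],"grip": 0.3}
    - {"delta_pos": [0.085,0.19,0],"delta_rot": [0,0,0],"grip": 0.3}
    - {"delta_pos": [0.1,0.22,0],"delta_rot": [0,0,0],"grip": 0.3}
    - {"delta_pos": [0.115,0.25,0],"delta_rot": [0,0,0],"grip": 0.3}
    - {"delta_pos": [0.125,0.27,0],"delta_rot": [0,0,0],"grip": 0.3}
    - {"delta_pos": [0.125,0.27,0],"delta_rot": [0,0,0],"grip": 0.3}

```text
clock: 9.07
ee_pos: [0.6465, 0.0848, 0.1625]
eef_rot: [0.582, 0.631, 0.319, -0.401]
contact_force: [-1.6, -0.2, 1.9]
width: 0.03
```

Run:
```python
from h import *
s=bot.get_state(); print(toslot(s["ee_pos"]),s["clock"],s["contact_force"],s["width"])
im=bot.snapshot("wrist");cv2.imwrite("pics/w9.png",im)
im=bot.snapshot("scene");cv2.imwrite("pics/s9.png",cv2.resize(im[170:350,200:440],(800,600)))
for x in (0,.01): plan(slot(x,0.0015,.013),tgtR(SY,0.5,-1),s)
```

```text
[-0.0027  0.0015  0.0125] 9.0667 [-1.5601 -0.2108  1.9314] 0.03000462182721344
dpos [ 0.0042  0.0133 -0.0001] drot [-0.0004  0.0002  0.0007]
dpos [ 0.0281  0.0572 -0.0001] drot [-0.0004  0.0002  0.0007]
```

View pics/w9.png

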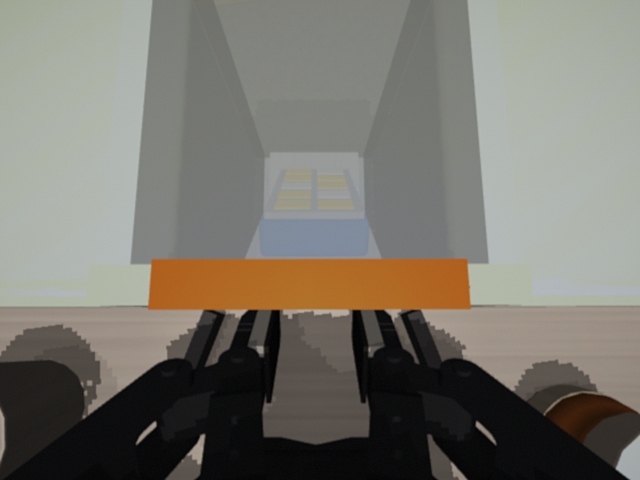

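View pics/s9.png

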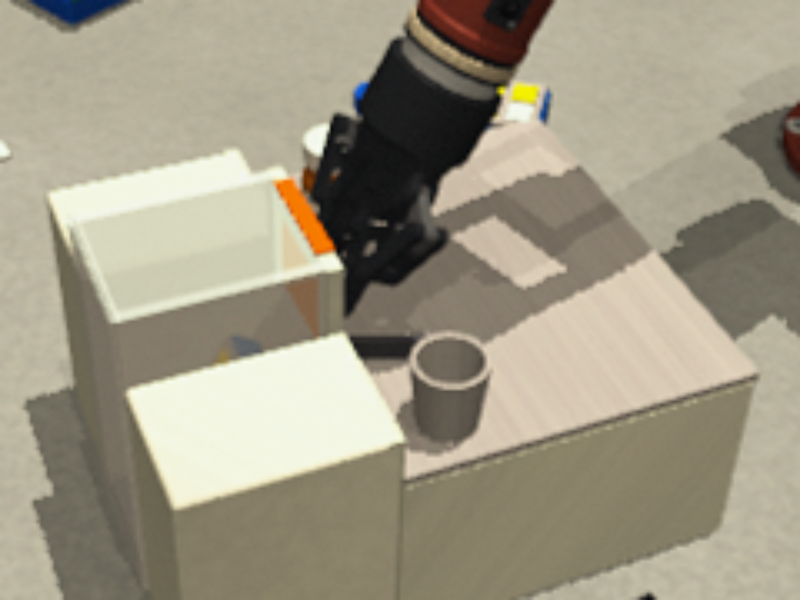

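The tray has dropped into the chute (blue end at wrist pixel (315,235)). Now I'll back away and up.

play_rows:
  moves:
    - {"delta_pos": [-0.06,-0.1,0],"delta_rot": [0,0,0],"grip": 0.3}
    - {"delta_pos": [-0.12,-0.21,0],"delta_rot": [0,0,0],"grip": 0.3}
    - {"delta_pos": [-0.24,-0.35,0],"delta_rot": [0,0,0],"grip": 0.3}
    - {"delta_pos": [-0.4,-0.42,0],"delta_rot": [0,0,0],"grip": 0.3}
    - {"delta_pos": [-0.6,-0.4,0],"delta_rot": [0,0,0],"grip": 0.3}
    - {"delta_pos": [-0.75,-0.4,0],"delta_rot": [0,0,0],"grip": 0.3}
    - {"delta_pos": [-0.75,-0.4,0],"delta_rot": [0,0,0],"grip": 0.3}
    - {"delta_pos": [-0.75,-0.4,0],"delta_rot": [0,0,0],"grip": 0.3}
    - {"delta_pos": [-0.75,-0.4,0],"delta_rot": [0,0,0],"grip": 0.3}
    - {"delta_pos": [-0.75,-0.4,0],"delta_rot": [0,0,0],"grip": 0.3}

```text
clock: 10.0
ee_pos: [0.5043, 0.1039, 0.2539]
eef_rot: [0.582, 0.63, 0.32, -0.402]
contact_force: [0.4, -0.5, 0.8]
width: 0.03
```

Run:
```python
from h import *
s=bot.get_state(); print(toslot(s["ee_pos"]),s["clock"],s["contact_force"])
for n in ("wrist","top","scene"):
    im=bot.snapshot(n)
    if n=="top": im=cv2.resize(im[140:320,180:420],(800,600))
    if n=="scene": im=cv2.resize(im[170:350,200:440],(800,600))
    cv2.imwrite(f"pics/{n}10.png",im)
```

```text
[-0.1462  0.0013  0.1039] 10.0 [ 0.4333 -0.4708  0.7592]
```

View pics/wrist10.png

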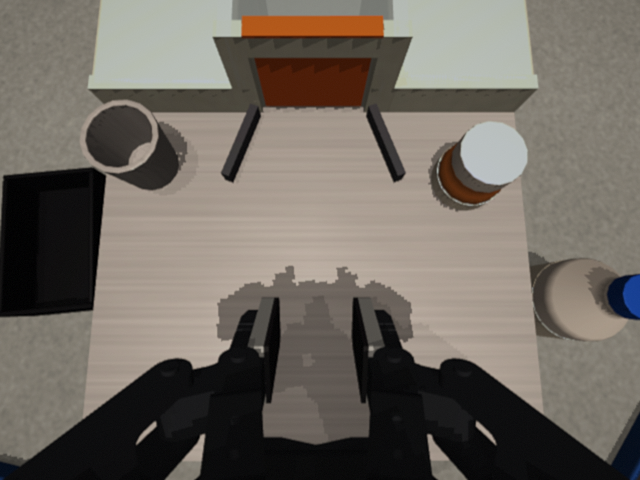

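View pics/top10.png

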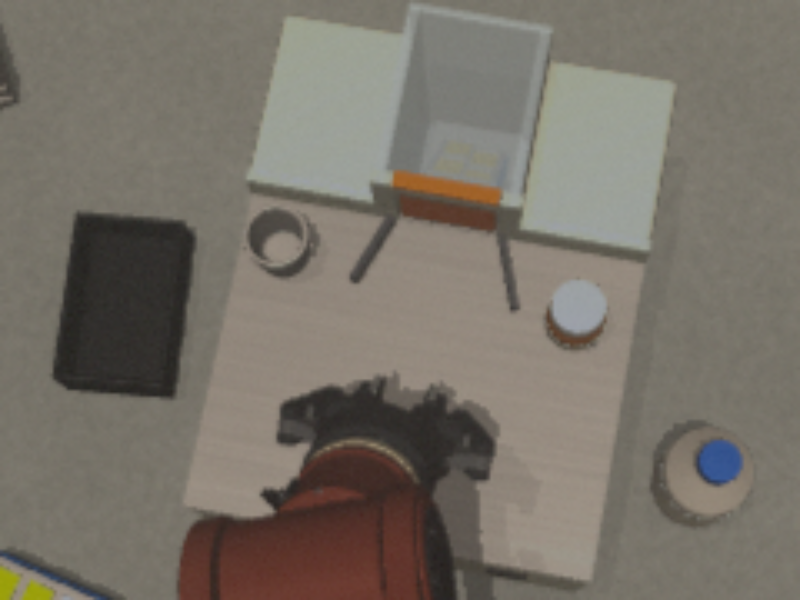

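View pics/scene10.png

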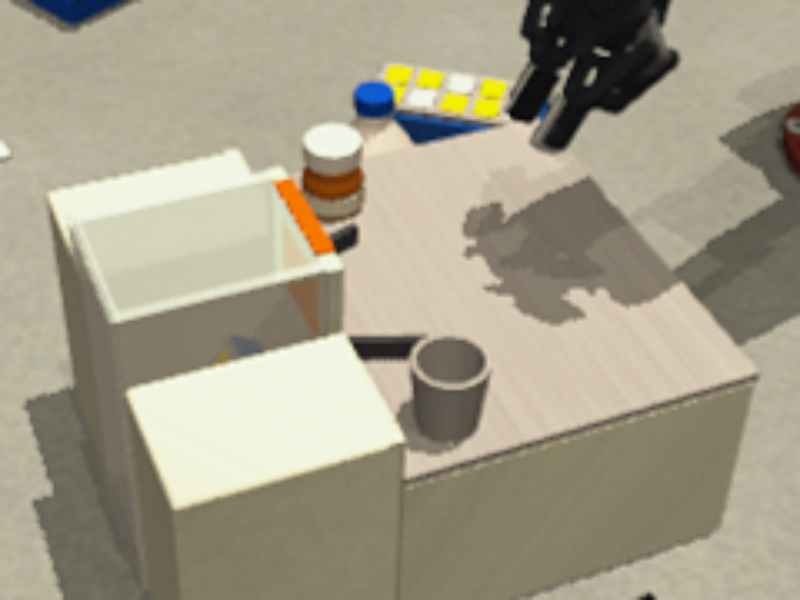

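The flap fills the slot again, the tray lies in the chute (top crop (465,160)), and the other objects are in place. I'll hand in.

```bash
python3 -c "
from workcell import bot
print(bot.job_done())"
```

```text
the job is handed in; nothing more can be done
None
```

The tray is down the chute and the flap is shut. I handed the job in at about 10 s of the 64 s allowed; `job_done()` gave no verdict.

- **What I did:** I took the small tray on the deck, not the two on the bench. I gripped it near its tail, turned it square with the slot and slid its nose to the flap. Then I let go and pushed its tail to the slot with the part-open fingertips tilted forward. The tray dropped and I backed the arm away.
- **Flap-open stage:** during the push the pictures showed the tray flat and square with its front end holding the flap open. I judged this from the pictures, not from a flap angle.
- **Final pictures:** the tray lies in the chute and looks the same in two scene pictures about 1 s apart. The flap fills the slot and the arm is clear of everything. The jar, cup, box and bottle look unmoved by eye.
- **Forces:** the largest reading at the end of a move was about 15 N; forces within a move were not logged.
- **Disagreements:** no check failed. The top and wrist views differed by about 4 mm on the tray's first position, which did not affect the fit. I did not measure the tray's final depth in the chute.

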